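# Hold the forging tote's gate wide open

### The arm

A 6-joint arm with a two-finger parallel gripper is mounted at the origin on the work surface. World frame = base frame: x ahead of the robot, y to its left, z up, the work surface at z = 0. Lengths are in mm, angles in rad, forces in N, time in s.
With the tool pointing down it reaches from about 225 to 725 mm from the base axis. Payload 3.1 kg.
Tool frame: the origin (TCP) lies at the very end of the fingers, on their centre line; the grasp point (between the pads) lies 19 mm behind it (bot.grasp_offset is the distance from the TCP to the grasp point, in mm); z points along the fingers, x is the direction in which the jaws open and shut, and the axes are right-handed (so a half turn about z gives the same grasp; the last joint's range is limited). The gripper opens to 85 mm and grips with 20 to 120 N. Pads are 22 mm wide; open, the fingers measure 114 mm over their backs; the gripper's body (76 mm by 85 mm) begins 54 mm behind the grasp point. The pads swing forward as they close: fully open they stand 13 mm farther back than shut.
Start: joints at [1.199, 0.048, 0.099, 1.622, 0, 1.443], TCP at [126.738, 509.465, 231.312] pointing down, gripper open.
Joint ranges: [-2.91, 2.91], [-0.99, 1.94], [-1.21, 1.42], [-2.12, 2.29], [-1.49, 1.47], [-3.14, 3.14]. Speed limits (rad/s): [2.79, 2.79, 3.14, 3.14, 3.14, 3.14].

### API

Orientations are given as a unit quaternion [w, x, y, z].
In Python, from rig import read_state, snapshot, camera_params, bot gives the robot as it stands.
- The arm moves only by the tool send_rows, never from a script. Its argument "plan" is a list of rows, each an object with "dp": the shift along the tool's x, y, z in mm, a list of three; "spin": the turn about the tool's z in degrees; "fingers": the opening, from 0 (shut) to 1 (fully open). A call has 1 to 5 rows; each row shifts and turns the pose as measured when the row begins, along the tool's axes as they then stand; what a row does not reach is not made up. A row lasts 1/12 s, in which the tool goes at most 41.7 mm and 7.16 degrees, less where a joint would pass 70% of its speed; a pose out of reach is approached as far as the arm can. A call with a gripper value outside its range is refused whole. The fingers move at their own pace and stop on an object; "newtons" is the grip in N (left out, the last holds). Time passes only in rows, so rows that do not move let the fingers close. It gives the time, the measured TCP pose, the force and the opening at its end, in the units of the state.
- read_state(): the state, without advancing time (a new reading comes with each control period).
- snapshot(name): name is "scene" or "side" or "wrist"; returns the picture (384x512x3 uint8, red, green, blue); there is no depth.
- camera_params(name): a dict with "intrinsics" (3x3 intrinsics, pixels), "distortion" ([k1, k2, p1, p2, k3] as OpenCV has them; the pictures are not rectified), "view" (4x4, takes a point from world to camera coordinates); the wrist camera has in their place "hand_eye" (4x4, takes a point from camera to tool coordinates, whose origin is the TCP and whose axes are the tool frame's). Camera axes: x right, y down, z forward; pixel columns grow to the right and rows downward; lengths in mm; the calibration is good to about 2 mm. A picture is of the moment at which its call begins: read the wrist's pose just before it. camera_params takes no time and is no camera call.
- bot.sign_off(): hands the job in, once; it reports no verdict.
The state is a dict: "clock": time; "joint_pos": joint angles; "joint_vel": joint speeds; "joint_efforts": joint torques, N m; "tcp_pos": TCP position; "tool_rot": TCP orientation; "force": force on the tool from outside, world axes, zero at the start; "ft_torque": the same for the moment, N m; "width": finger opening in mm.
Only numpy, scipy, OpenCV 4.12 (cv2) and the standard library are available. Lean on these libraries where they do the work, as an engineer would, in place of code of your own. Each camera call takes 0.05 s, during which the arm holds its last target.

### The job

Open the gate of the steel forging tote so that a workmate can reach the parts: squeeze the tabs of its two catches fully together, first the catch at the gate's free end and only then the one nearest the hinge. Then swing the gate outwards past its detent to about a right angle or a little more, and finish while still holding it wide open with the gripper fingers against its springy hinge; do not let go. Leave the parts in the tote and the hammer and pipe sleeve on the bench where they are.

Things in the scene. Friction and masses are not known exactly. Their poses are not given: they have to be found in the camera images.
- tote: Low open grey steel tote fixed on the bench, 320 x 250 mm, rim 106 mm high. Origin on the bench under the gate's hinge axis; x along the closed gate from hinge to free end, z up; inside on the +y side, gate opens to -y over an 8 mm apron plate (x -20 to 150, y -120 to 0 mm). Past the gate's free end a keeper post, 122 mm high (x 270 to 292, y -28 to 22 mm), takes both catches' bolts.
- gate: The steel gate panel, 250 mm long, 16 mm thick, from 22 to 120 mm above the bench, with the catches and the pull post on its top edge. Its frame turns with the gate: origin on the hinge axis at bench level, x along the gate from hinge to free end, z up, y towards the inside when closed.
- gate_swing (a joint): Gate angle, rad: 0 closed, grows as it opens outwards (clockwise from above), stop at 1.85; about 1.57 is wide open. Locked until both catches are squeezed. A spring pulls it shut (torque in N m 0.06 closed, 0.4 wide), so it must be held; a sprung ball makes a detent at 0.62 to 0.88 rad that takes some 5 to 10 N more at the pull post. Drag 0.25 N m s/rad.
- gate_hinge (a point): Point on the vertical hinge axis, 120 mm above the bench (level with the gate's top edge).
- post_top (a point): Centre of the top end of the round steel pull post, 16 mm in diameter, that stands 58 mm up from the gate's top edge (120 to 178 mm above the bench), 130 mm from the hinge axis, between the two catches. Moves with the gate; the post may be gripped from above at any yaw.
- catch_free_grip (a point): Free-end catch, 210 mm from the hinge axis: midpoint of its two upright tabs at rest, 142 mm above the bench. Tabs 8 mm thick along the gate, 22 mm wide across, top at 158 mm; outer faces 46 mm apart at rest, 26 mm squeezed. The hinge-side tab is fixed to the gate, the free-end-side tab slides to it: squeeze from above, fingers closing along the gate. Moves with the gate.
- catch_hinge_grip (a point): The same for the catch nearest the hinge, 50 mm from the hinge axis: same tabs, sizes and directions.
- catch_free (a joint): How far the sliding tab of the free-end catch is drawn, m: about 0 at rest (may start up to 0.003 in), 0.020 fully squeezed; the gate is free of its bolt past about 0.013. It is a stiff slide (5 N, no spring) and stays where it is left.
- catch_hinge (a joint): The same for the catch nearest the hinge.
- hub: Dark steel flanged hub 84 mm across, 52 mm high, lying loose in the tote; origin at the centre of its underside. Leave alone.
- yoke: Dark steel U-shaped yoke 75 x 50 x 52 mm, loose in the tote; origin at the centre of its underside. Leave alone.
- hammer: Hand hammer lying on the bench outside the tote, clear of the gate's swing; origin under its middle, x along it. Leave alone.
- sleeve: Green painted pipe sleeve standing on the bench, 54 mm across, 75 mm high; origin at the centre of its underside. Leave alone.

How it is judged:
By the outcome, as a careful person would: the job done as asked, in the order asked, and still so for the second after the job is handed in, while the arm keeps its last pose, push and grip.
It also fails if it takes over 53 s, if anything falls off the work surface, if the arm or the gripper's body presses on something with over 40 N, if the wrist force passes 120 N, or if a joint passes its speed limit or range.

## Working session

There is one attempt and no reset: what is moved stays moved. The work goes in short steps, Python scripts to look and compute and a tool call to move; the robot and the scene stay as the last step left them, time stands still between calls to the robot, and variables do not carry over. Pictures are saved under pics/ and viewed, and the job is handed in when it is done.

Besides the shell and the picture viewer there is one more tool, called after "Call:" as name(argument=value, ...) on one line, values as JSON. send_rows: Moves the arm, as the interface text tells. Its arguments: {"type":"object","properties":{"plan":{"type":"array"},"newtons":{"type":"number"}},"required":["plan"]}

```bash
ls; mkdir -p pics; python3 - <<'E'
from rig import read_state, snapshot, camera_params, bot
import cv2, numpy as np
np.set_printoptions(precision=4,suppress=True)
print(read_state())
for n in ("scene","side","wrist"):
    cv2.imwrite(f"pics/{n}0.png",snapshot(n)[:,:,::-1]); print(n,camera_params(n))
E
```

```text
pics
{'clock': 0.0, 'joint_pos': array([1.1992, 0.0487, 0.0975, 1.622 , 0.    , 1.443 ]), 'joint_vel': array([-0.0003,  0.002 , -0.002 , -0.0023, -0.0003,  0.0013]), 'joint_efforts': array([  0.0011, -33.8781,  32.0017,   0.0204,  -0.0001,   0.    ]), 'tcp_pos': array([126.4918, 508.8815, 230.0952]), 'tool_rot': array([ 0.0006,  0.7878,  0.6159, -0.001 ]), 'force': array([ 0.4491, -0.3135,  0.0738]), 'ft_torque': array([ 0.0142, -0.0029, -0.0273]), 'width': 85.45807302402797}
scene {'intrinsics': array([[465.2513,   0.    , 259.8985],
       [  0.    , 465.2513, 194.8056],
       [  0.    ,   0.    ,   1.    ]]), 'distortion': array([-0.0599,  0.    ,  0.    ,  0.    ,  0.    ]), 'view': array([[  -0.2341,    0.9722,   -0.0094,  205.0584],
       [   0.8426,    0.1981,   -0.5007, -399.9493],
       [  -0.4849,   -0.1252,   -0.8656, 1772.5812],
       [   0.    ,    0.    ,    0.    ,    1.    ]])}
side {'intrinsics': array([[462.1209,   0.    , 246.7354],
       [  0.    , 462.1209, 190.5753],
       [  0.    ,   0.    ,   1.    ]]), 'distortion': array([-0.1014,  0.    ,  0.    ,  0.    ,  0.    ]), 'view': array([[   0.9587,   -0.2844,   -0.0074, -569.1862],
       [  -0.1612,   -0.5213,   -0.838 ,  176.0011],
       [   0.2345,    0.8046,   -0.5456, 1143.1868],
       [   0.    ,    0.    ,    0.    ,    1.    ]])}
wrist {'intrinsics': array([[325.3893,   0.    , 254.7134],
       [  0.    , 325.3893, 192.0261],
       [  0.    ,   0.    ,   1.    ]]), 'distortion': array([0.0018, 0.    , 0.    , 0.    , 0.    ]), 'hand_eye': array([[   1.    ,    0.0002,    0.0005,   -0.5204],
       [  -0.0003,    0.9595,    0.2816,  -71.7638],
       [  -0.0004,   -0.2816,    0.9595, -142.6646],
       [   0.    ,    0.    ,    0.    ,    1.    ]])}
```

View pics/scene0.png

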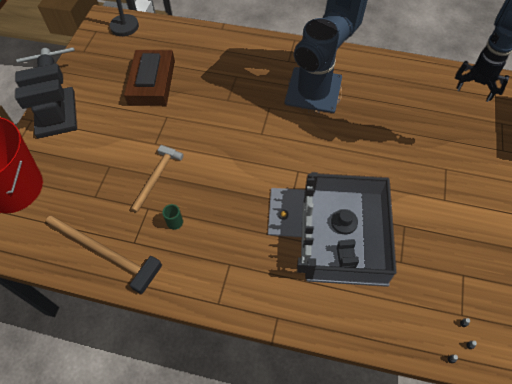

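View pics/side0.png

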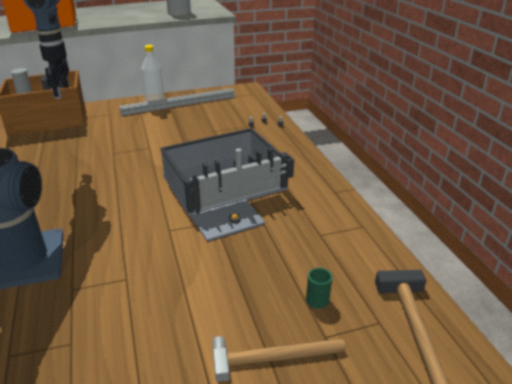

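View pics/wrist0.png

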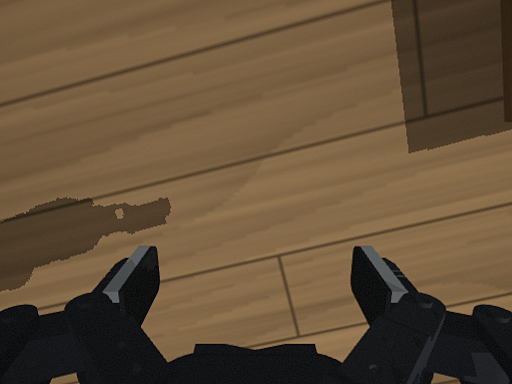

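```bash
cat > h.py <<'E'
from rig import read_state, snapshot, camera_params, bot
import cv2, numpy as np
from scipy.spatial.transform import Rotation as R
np.set_printoptions(precision=2,suppress=True)
def P(n,st=None):
    c=camera_params(n); K=np.array(c["intrinsics"]);d=np.array(c["distortion"])
    if n=="wrist":
        q=st["tool_rot"]; T=np.eye(4);T[:3,:3]=R.from_quat([q[1],q[2],q[3],q[0]]).as_matrix();T[:3,3]=st["tcp_pos"]
        V=np.linalg.inv(T@np.array(c["hand_eye"]))
    else: V=np.array(c["view"])
    return K,d,V
def ray(n,uv,st=None):
    K,d,V=P(n,st); u=cv2.undistortPoints(np.float64(uv).reshape(-1,1,2),K,d).reshape(-1,2)
    C=np.linalg.inv(V); D=(C[:3,:3]@np.c_[u,np.ones(len(u))].T).T
    return C[:3,3],D
def onz(n,uv,z,st=None):
    o,D=ray(n,uv,st); return o+D*((z-o[2])/D[:,2])[:,None]
def proj(n,X,st=None):
    K,d,V=P(n,st); return cv2.projectPoints(np.float64(X).reshape(-1,1,3),cv2.Rodrigues(V[:3,:3])[0],V[:3,3],K,d)[0].reshape(-1,2)
def tri(a,b):
    A=np.zeros((3,3));B=np.zeros(3)
    for o,D in (a,b):
        D=D[0]/np.linalg.norm(D[0]);M=np.eye(3)-np.outer(D,D);A+=M;B+=M@o
    x=np.linalg.solve(A,B); return x
E
python3 - <<'E'
import cv2
a=cv2.imread("pics/scene0.png")[165:295,260:405]; cv2.imwrite("pics/s0z.png",cv2.resize(a,None,fx=5,fy=4.6,interpolation=cv2.INTER_CUBIC))
a=cv2.imread("pics/side0.png")[120:245,155:305]; cv2.imwrite("pics/d0z.png",cv2.resize(a,None,fx=5,fy=4.8,interpolation=cv2.INTER_CUBIC))
E
```

```text
(no output)
```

View pics/s0z.png

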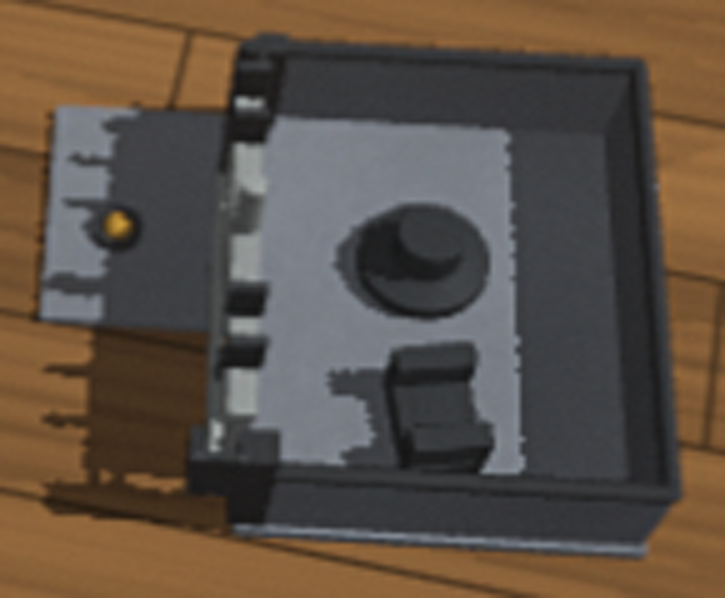

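View pics/d0z.png

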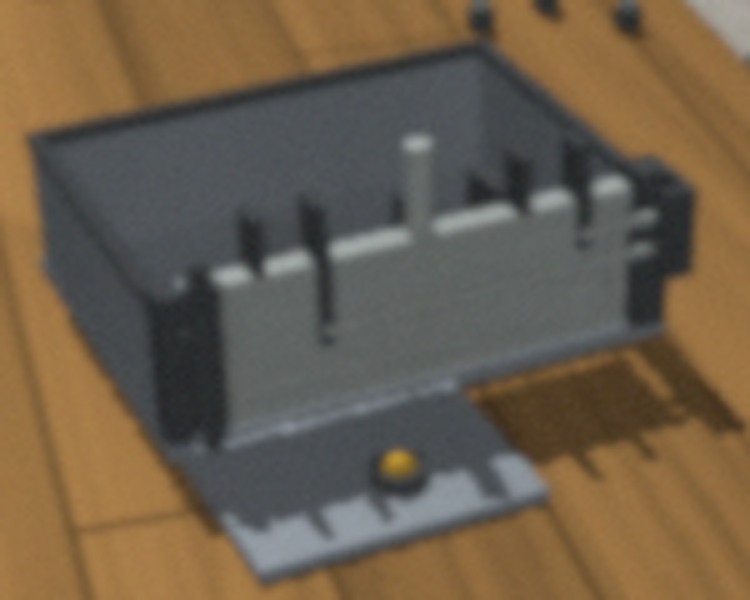

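```bash
python3 - <<'E'
from h import *
sc=lambda p:(260+p[0]/5,165+p[1]/4.6); sd=lambda p:(155+p[0]/5,120+p[1]/4.8)
A=onz("scene",[sc((55,107)),sc((40,320))],8); B=onz("side",[sd((268,580)),sd((548,492))],8)
pt=onz("side",[sd((418,143))],178); print(A,B,pt)
ks=onz("scene",[sc((190,458)),sc((278,435))],122); print("keeper",ks)
for a in (A,B,(A+B)/2):
    v=a[1]-a[0]; yaw=np.arctan2(v[1],v[0]); x=np.array([np.cos(yaw),np.sin(yaw)]);y=np.array([-x[1],x[0]])
    h=(a[0]+a[1])[:2]/2-65*x+120*y; print(np.linalg.norm(v),yaw,h,h+130*x)
E
```

```text
[[467.74 -60.25   8.  ]
 [635.15 -31.7    8.  ]] [[470.17 -69.91   8.  ]
 [633.32 -37.71   8.  ]] [[595.59  79.03 178.  ]]
keeper [[757.79  81.55 122.  ]
 [731.95 126.48 122.  ]]
169.8242596733065 0.16893159269955318 [467.19  61.39] [595.34  83.25]
166.29778675641091 0.19488522436412675 [464.74  51.33] [592.28  76.5 ]
168.04687442207978 0.18177225275533684 [465.97  56.38] [593.83  79.88]
```

```bash
cat >> h.py <<'E'
def tool(st):
    q=st["tool_rot"];return R.from_quat([q[1],q[2],q[3],q[0]]).as_matrix()
def rows(st,target,theta,n,k=5):
    """n equal steps to target xyz / tool-x heading theta deg; prints first k rows"""
    M=tool(st);th=np.degrees(np.arctan2(M[1,0],M[0,0]));d=(theta-th+180)%360-180
    st_=(np.array(target)-st["tcp_pos"])/n
    print("th",th,"tcp",st["tcp_pos"],"F",st["force"],"w",st["width"],"t",st["clock"])
    for i in range(min(k,n)):
        a=np.radians(th+d/n*i);ex=np.array([np.cos(a),np.sin(a)]);ey=np.array([np.sin(a),-np.cos(a)])
        print([round(float(v),1) for v in (st_[:2]@ex,st_[:2]@ey,-st_[2])],"spin",round(-d/n,2))
E
python3 -c "
from h import *
rows(read_state(),[603,30,300],10.4,18)"
```

```text
th 76.02725100334426 tcp [126.58 509.   230.35] F [-0.14 -0.73 -1.25] w 85.57522963854042 t 0.15
[-19.4, 32.1, -3.9] spin 3.65
[-17.4, 33.3, -3.9] spin 3.65
[-15.2, 34.3, -3.9] spin 3.65
[-13.0, 35.2, -3.9] spin 3.65
[-10.7, 36.0, -3.9] spin 3.65
```

Call:
send_rows(plan=[{"dp": [-19.4, 32.1, -4], "spin": 3.65, "fingers": 1}, {"dp": [-17.4, 33.3, -4], "spin": 3.65, "fingers": 1}, {"dp": [-15.2, 34.3, -4], "spin": 3.65, "fingers": 1}, {"dp": [-13, 35.2, -4], "spin": 3.65, "fingers": 1}, {"dp": [-10.7, 36, -4], "spin": 3.65, "fingers": 1}])

```text
clock: 0.57
tcp_pos: [256.8, 374.9, 245.7]
tool_rot: [0.001, 0.875, 0.484, -0.004]
force: [1.3, 0.8, -0.1]
width: 85.5
```

```bash
python3 -c "
from h import *
rows(read_state(),[603,30,300],10.4,13)"
```

```text
th 57.913070034404235 tcp [256.78 374.86 245.72] F [ 1.28  0.85 -0.07] w 85.53751766999154 t 0.5667
[-8.3, 36.7, -4.2] spin 3.65
[-6.0, 37.1, -4.2] spin 3.65
[-3.6, 37.4, -4.2] spin 3.65
[-1.2, 37.6, -4.2] spin 3.65
[1.2, 37.6, -4.2] spin 3.65
```

Tracking is good.

Call:
send_rows(plan=[{"dp": [-8.3, 36.7, -4], "spin": 3.65, "fingers": 1}, {"dp": [-6, 37.1, -4], "spin": 3.65, "fingers": 1}, {"dp": [-3.6, 37.4, -4], "spin": 3.65, "fingers": 1}, {"dp": [-1.2, 37.6, -4], "spin": 3.65, "fingers": 1}, {"dp": [1.2, 37.6, -4], "spin": 3.65, "fingers": 1}])

```text
clock: 0.98
tcp_pos: [393.2, 233.7, 265.0]
tool_rot: [0.002, 0.943, 0.332, -0.005]
force: [0.3, 0.8, 1.1]
width: 85.3
```

```bash
python3 -c "
from h import *
rows(read_state(),[603,30,300],10.4,8)"
```

```text
th 38.83259367123528 tcp [393.21 233.74 264.99] F [0.35 0.77 1.06] w 85.34049333523691 t 0.9833
[4.5, 36.3, -4.4] spin 3.55
[6.7, 35.9, -4.4] spin 3.55
[8.9, 35.5, -4.4] spin 3.55
[11.1, 34.8, -4.4] spin 3.55
[13.2, 34.1, -4.4] spin 3.55
```

Call:
send_rows(plan=[{"dp": [4.5, 36.3, -4.4], "spin": 3.55, "fingers": 1}, {"dp": [6.7, 35.9, -4.4], "spin": 3.55, "fingers": 1}, {"dp": [8.9, 35.5, -4.4], "spin": 3.55, "fingers": 1}, {"dp": [11.1, 34.8, -4.4], "spin": 3.55, "fingers": 1}, {"dp": [13.2, 34.1, -4.4], "spin": 3.55, "fingers": 1}])

```text
clock: 1.4
tcp_pos: [528.0, 97.0, 286.0]
tool_rot: [0.002, 0.985, 0.174, -0.005]
force: [0.3, 0.7, 0.9]
width: 85.4
```

```bash
python3 -c "
from h import *
rows(read_state(),[603,30,300],10.4,3)"
```

```text
th 20.048408842964015 tcp [528.    96.95 286.03] F [0.32 0.71 0.9 ] w 85.38490695092389 t 1.4
[15.8, 29.5, -4.7] spin 3.22
[17.5, 28.6, -4.7] spin 3.22
[19.0, 27.6, -4.7] spin 3.22
```

Call:
send_rows(plan=[{"dp": [15.8, 29.5, -4.7], "spin": 3.22, "fingers": 1}, {"dp": [17.5, 28.6, -4.7], "spin": 3.22, "fingers": 1}, {"dp": [19, 27.6, -4.7], "spin": 3.22, "fingers": 1}, {"dp": [0, 0, 0], "spin": 0, "fingers": 1}, {"dp": [0, 0, 0], "spin": 0, "fingers": 1}])

```text
clock: 1.82
tcp_pos: [610.2, 18.1, 294.0]
tool_rot: [0.003, 0.997, 0.08, -0.008]
force: [0.1, 0.3, 0.4]
width: 85.4
```

```bash
python3 -c "
from h import *
import pickle
s=read_state(); im=snapshot('wrist'); cv2.imwrite('pics/w1.png',im[:,:,::-1]); pickle.dump(s,open('s1.pkl','wb'));rows(s,[603,30,300],10.4,3)
cv2.imwrite('pics/w1z.png',cv2.resize(im[:,:,::-1],(800,600),interpolation=cv2.INTER_CUBIC))"
```

```text
th 9.20472251197161 tcp [610.23  18.15 293.98] F [0.1  0.29 0.37] w 85.37207986229367 t 1.8167
[-1.7, -4.3, -2.0] spin -0.4
[-1.7, -4.3, -2.0] spin -0.4
[-1.7, -4.3, -2.0] spin -0.4
```

View pics/w1z.png

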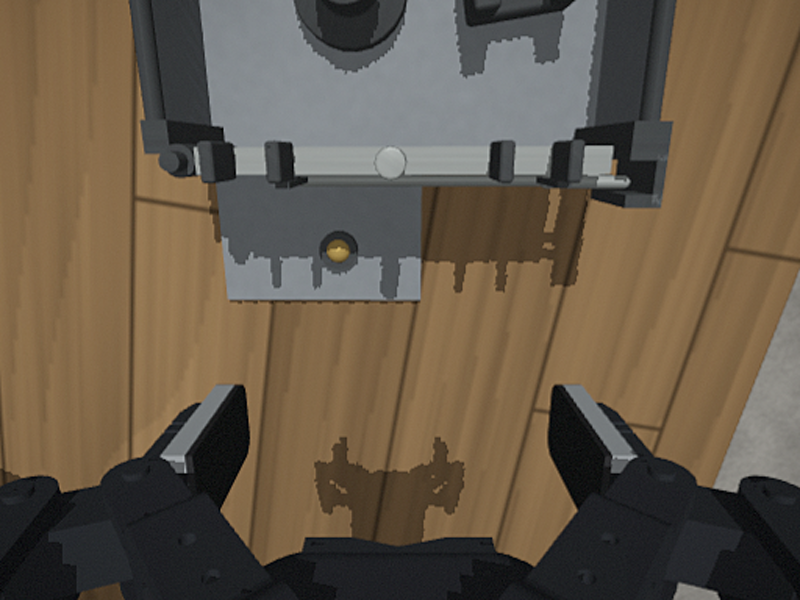

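```bash
python3 - <<'E'
from h import *
import pickle
a=cv2.imread("pics/w1.png")[70:140,90:440]; cv2.imwrite("pics/w1c.png",cv2.convertScaleAbs(cv2.resize(a[:, :175],None,fx=4.5,fy=4.5,interpolation=cv2.INTER_CUBIC),alpha=1.6,beta=20))
cv2.imwrite("pics/w1d.png",cv2.convertScaleAbs(cv2.resize(a[:,175:],None,fx=4.5,fy=4.5,interpolation=cv2.INTER_CUBIC),alpha=1.6,beta=20))
s=pickle.load(open('s1.pkl','rb'))
p=onz("wrist",[(390/1.5625,162/1.5625)],178,s)[0];h=onz("wrist",[(178/1.5625,160/1.5625)],122,s)[0]
v=p-h;print(p,h,np.hypot(*v[:2]),np.arctan2(v[1],v[0]))
E
```

```text
[593.63  81.75 178.  ] [466.45  60.84 122.  ] 128.8882850958597 0.16295371806152173
```

View pics/w1c.png

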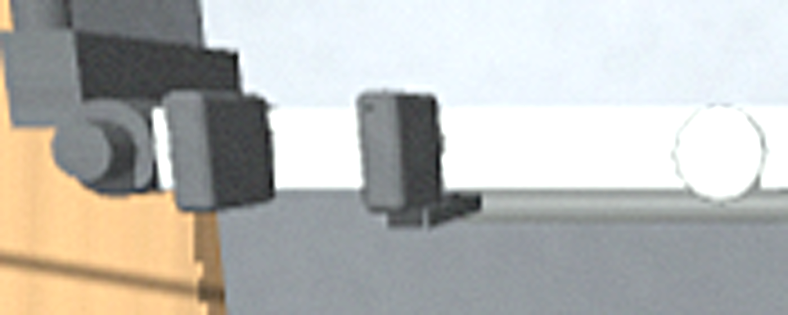

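View pics/w1d.png

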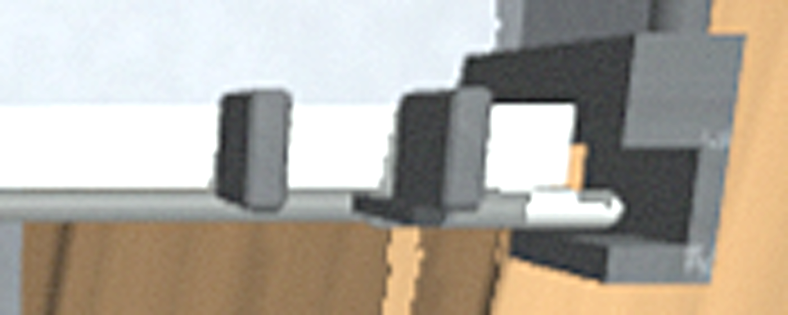

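```bash
python3 - <<'E'
from h import *
import pickle
s=pickle.load(open('s1.pkl','rb'))
A=onz("wrist",[(90+189/4.5,70+150/4.5),(90+383/4.5,70+150/4.5),(265+268/4.5,70+148/4.5),(265+470/4.5,70+148/4.5)],158,s)
p=onz("wrist",[(90+720/4.5,70+153/4.5)],178,s);print(A,p)
c1=(A[0]+A[1])/2;c2=(A[2]+A[3])/2
print(c1,c2,np.hypot(*(A[1]-A[0])[:2]),np.hypot(*(A[3]-A[2])[:2]))
v=c2-c1;yaw=np.arctan2(v[1],v[0]);x=np.array([np.cos(yaw),np.sin(yaw)]);print("len",np.hypot(*v[:2]),"yaw",yaw,np.degrees(yaw),"hinge",c1[:2]-50*x,"post",c1[:2]+80*x)
print(s["joint_pos"], tool(s))
E
```

```text
[[496.72  65.76 158.  ]
 [532.15  71.53 158.  ]
 [653.87  91.7  158.  ]
 [690.11  97.59 158.  ]] [[593.97  81.57 178.  ]]
[514.43  68.64 158.  ] [671.99  94.65 158.  ] 35.89729598357188 36.71515097088953
len 159.68756562822156 yaw 0.16355317028200336 9.370906383143273 hinge [465.1  60.5] post [593.37  81.67]
[-0.08  0.33  0.55  1.81 -0.01  1.33] [[ 0.99  0.16 -0.02]
 [ 0.16 -0.99 -0.01]
 [-0.02  0.   -1.  ]]
```

```bash
python3 -c "
from h import *
rows(read_state(),[668,94,205],9.4,5)"
```

```text
th 9.216920166193292 tcp [610.04  17.99 293.2 ] F [-0.42  0.   -0.7 ] w 85.63326477572096 t 1.8667
[13.9, -13.1, 17.6] spin -0.04
[13.9, -13.1, 17.6] spin -0.04
[13.9, -13.1, 17.6] spin -0.04
[13.9, -13.1, 17.6] spin -0.04
[13.9, -13.1, 17.6] spin -0.04
```

Call:
send_rows(plan=[{"dp": [17, -16, 20], "spin": 0, "fingers": 0.8}, {"dp": [17, -16, 20], "spin": 0, "fingers": 0.8}, {"dp": [17, -16, 20], "spin": 0, "fingers": 0.8}, {"dp": [8, -8, 12], "spin": 0, "fingers": 0.8}, {"dp": [3, -3, 4], "spin": 0, "fingers": 0.8}])

```text
clock: 2.28
tcp_pos: [659.3, 89.7, 217.7]
tool_rot: [0.004, 0.997, 0.082, -0.006]
force: [-0.7, -0.5, 0.2]
width: 68.5
```

```bash
python3 -c "
from h import *
rows(read_state(),[668,94,175],9.4,1);print(tool(read_state())[:,2])"
```

```text
th 9.364861754679973 tcp [659.31  89.7  217.71] F [-0.65 -0.54  0.21] w 68.5207352525152 t 2.2833
[9.3, -2.8, 42.7] spin -0.04
[-0.01 -0.01 -1.  ]
```

Call:
send_rows(plan=[{"dp": [4.5, -1.5, 10], "spin": 0, "fingers": 0.8}, {"dp": [3, -1, 10], "spin": 0, "fingers": 0.8}, {"dp": [1.5, -0.3, 10], "spin": 0, "fingers": 0.8}, {"dp": [0, 0, 8], "spin": 0, "fingers": 0.8}, {"dp": [0, 0, 0], "spin": 0, "fingers": 0.8}])

```text
clock: 2.7
tcp_pos: [665.5, 94.9, 177.9]
tool_rot: [0.005, 0.996, 0.083, -0.006]
force: [-0.9, 0.2, -1.1]
width: 68.0
```

```bash
python3 -c "
from h import *
import pickle
s=read_state(); im=snapshot('wrist')
rows(s,[668,94,127],9.4,1);print(tool(s)[:,2])
cv2.imwrite('pics/w2.png',cv2.resize(im[:,:,::-1],(800,600),interpolation=cv2.INTER_CUBIC))"
```

```text
th 9.568854978472457 tcp [665.48  94.93 177.89] F [-0.93  0.21 -1.08] w 67.97135227198582 t 2.7
[2.3, 1.3, 50.9] spin 0.17
[-0.01 -0.01 -1.  ]
```

View pics/w2.png

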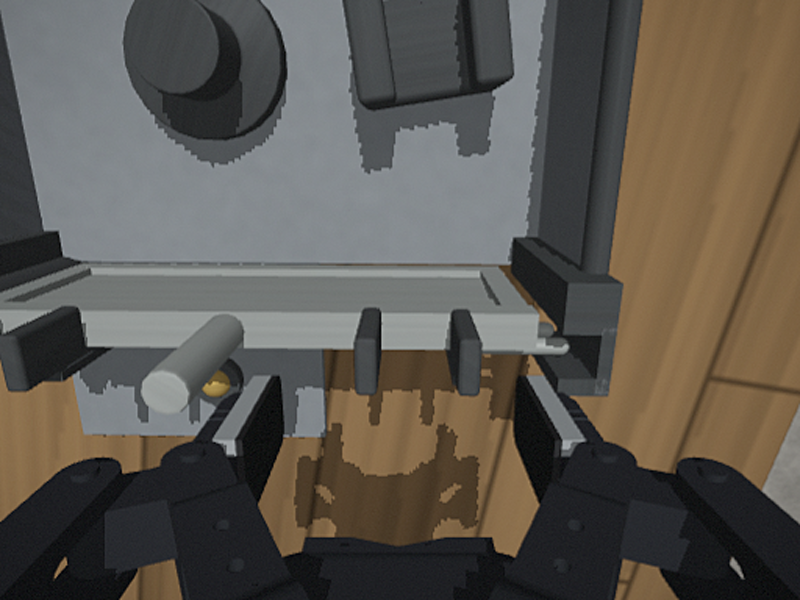

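```bash
python3 -c "
from h import *
s=read_state()
im=cv2.imread('pics/w2.png')
# measured tops: refine tab position from this view
A=onz('wrist',[(368/1.5625,358/1.5625),(468/1.5625,358/1.5625)],158,s);print(A,A.mean(0))
for X in ([672,94.65,158],[672-18,94.65-3,158],[672+16.3,94.65+2.7,158],[593.4,81.7,178]): print(proj('wrist',[X],s)*1.5625)
"
python3 -c "
import cv2;a=cv2.imread('pics/w2.png')[290:500,200:620];cv2.imwrite('pics/w2c.png',cv2.convertScaleAbs(cv2.resize(a,None,fx=1.9,fy=1.9,interpolation=cv2.INTER_CUBIC),alpha=2,beta=20))"
```

```text
[[654.38  94.95 158.  ]
 [688.47 100.87 158.  ]] [671.43  97.91 158.  ]
[[417.9  366.79]]
[[365.51 366.45]]
[[465.44 367.14]]
[[164.   391.28]]
```

View pics/w2c.png

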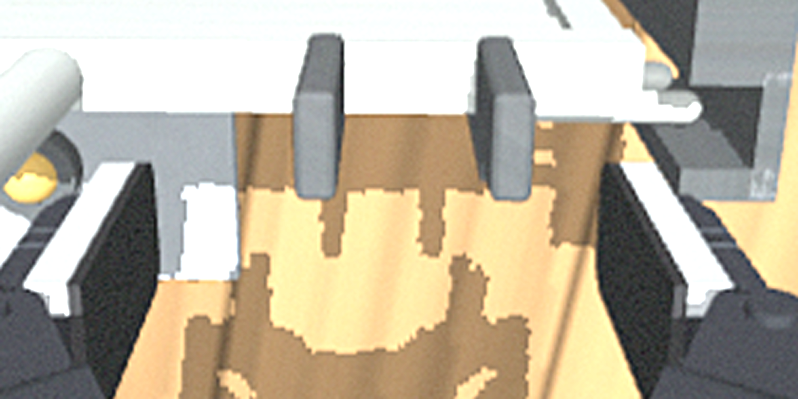

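Call:
send_rows(plan=[{"dp": [1.5, 1, 10], "spin": 0, "fingers": 0.8}, {"dp": [1, 0.4, 12], "spin": 0, "fingers": 0.8}, {"dp": [0.5, 0, 12], "spin": 0, "fingers": 0.8}, {"dp": [0.5, 0, 8], "spin": 0, "fingers": 0.8}, {"dp": [0.5, 0, 3], "spin": 0, "fingers": 0.8}])

```text
clock: 3.17
tcp_pos: [671.7, 91.1, 134.1]
tool_rot: [0.005, 0.997, 0.082, -0.002]
force: [-0.2, -0.1, 0.0]
width: 68.5
```

```bash
python3 -c "
from h import *
rows(read_state(),[662,93.1,127],9.4,1);print(tool(read_state())[:,2])"
```

```text
th 9.380625774910126 tcp [671.66  91.12 134.11] F [-0.22 -0.11  0.01] w 68.51836672551062 t 3.1667
[-9.2, -3.5, 7.1] spin -0.02
[-0.   -0.01 -1.  ]
```

Call:
send_rows(plan=[{"dp": [-3, -1.5, 3], "spin": 0, "fingers": 0.8}, {"dp": [-3, -1, 2], "spin": 0, "fingers": 0.75}, {"dp": [-2, -0.5, 1], "spin": 0, "fingers": 0.7}, {"dp": [0, 0, 0], "spin": 0, "fingers": 0.65}], newtons=30)

```text
clock: 3.5
tcp_pos: [664.9, 92.6, 127.5]
tool_rot: [0.005, 0.997, 0.081, 0.0]
force: [1.8, 0.6, -1.2]
width: 55.6
```

```bash
python3 -c "
from h import *
s=read_state(); im=snapshot('wrist')
rows(s,[662,93.1,127],9.4,1);print(tool(s)[:,2])
cv2.imwrite('pics/w3.png',cv2.convertScaleAbs(cv2.resize(im[:,:,::-1],(800,600),interpolation=cv2.INTER_CUBIC),alpha=1.5))"
```

```text
th 9.340802831098774 tcp [664.93  92.58 127.55] F [ 1.8   0.65 -1.17] w 55.57860246833329 t 3.5
[-2.8, -1.0, 0.5] spin -0.06
[ 0.   -0.01 -1.  ]
```

View pics/w3.png

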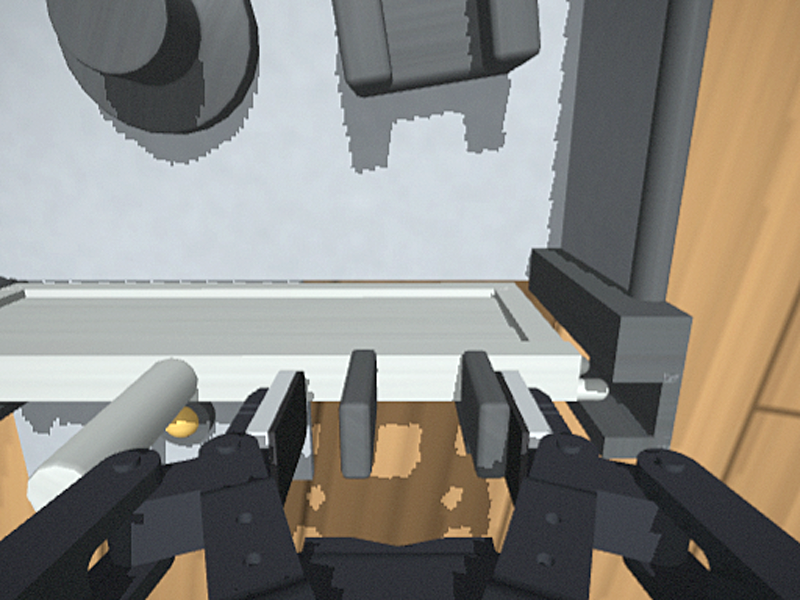

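Call:
send_rows(plan=[{"dp": [-2, -0.5, 0], "spin": 0, "fingers": 0.5}, {"dp": [-1, -0.3, 0], "spin": 0, "fingers": 0.4}, {"dp": [0, 0, 0], "spin": 0, "fingers": 0.3}, {"dp": [0, 0, 0], "spin": 0, "fingers": 0.2}, {"dp": [0, 0, 0], "spin": 0, "fingers": 0.2}], newtons=40)

```text
clock: 3.97
tcp_pos: [662.6, 92.4, 131.4]
tool_rot: [0.006, 0.997, 0.082, 0.002]
force: [2.2, -0.7, -2.7]
width: 23.9
```

Call:
send_rows(plan=[{"dp": [0, 0, 0], "spin": 0, "fingers": 0.2}, {"dp": [0, 0, 0], "spin": 0, "fingers": 0.1}, {"dp": [0, 0, 0], "spin": 0, "fingers": 0.1}])

```text
clock: 4.22
tcp_pos: [662.7, 92.4, 131.4]
tool_rot: [0.006, 0.997, 0.082, 0.002]
force: [0.5, -0.3, -0.5]
width: 24.1
```

```bash
python3 -c "
from h import *
s=read_state(); im=snapshot('wrist')
rows(s,[662,93.1,127],9.4,1);print(tool(s)[:,2])
cv2.imwrite('pics/w4.png',cv2.convertScaleAbs(cv2.resize(im[:,:,::-1],(800,600),interpolation=cv2.INTER_CUBIC),alpha=1.5))"
```

```text
th 9.360141716563497 tcp [662.66  92.4  131.36] F [ 0.51 -0.32 -0.54] w 24.131260677841233 t 4.2167
[-0.5, -0.8, 4.4] spin -0.04
[ 0.01 -0.01 -1.  ]
```

View pics/w4.png

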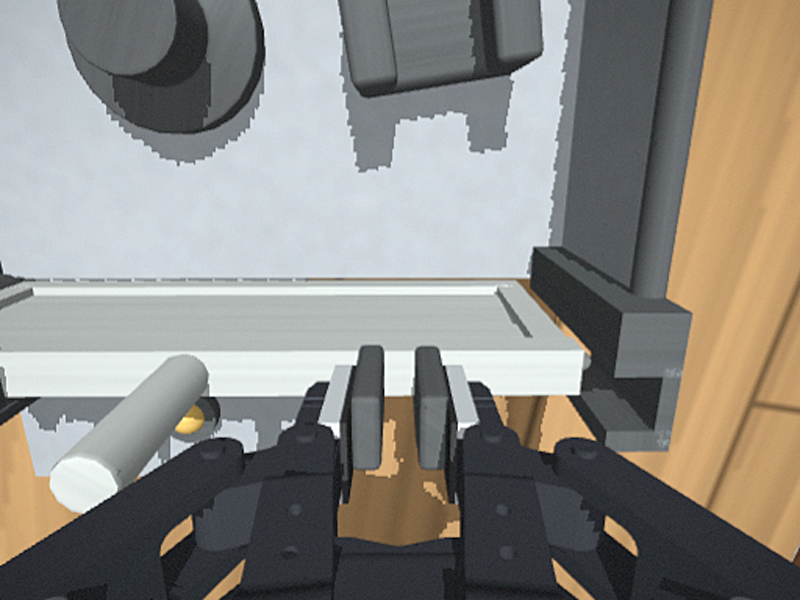

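Call:
send_rows(plan=[{"dp": [0, 0, 0], "spin": 0, "fingers": 0.5}, {"dp": [0, 0, 0], "spin": 0, "fingers": 0.5}, {"dp": [0, 0, 0], "spin": 0, "fingers": 0.5}, {"dp": [0, 0, -10], "spin": 0, "fingers": 0.5}, {"dp": [0, 0, -25], "spin": 0, "fingers": 0.5}])

```text
clock: 4.68
tcp_pos: [656.7, 92.8, 159.9]
tool_rot: [0.006, 0.997, 0.082, -0.006]
force: [0.8, -0.7, -0.4]
width: 42.9
```

```bash
python3 -c "
from h import *
rows(read_state(),[662,93.1,210],9.4,1)"
```

```text
th 9.358493675642043 tcp [656.69  92.75 159.94] F [ 0.8  -0.66 -0.36] w 42.88759922179059 t 4.6833
[5.3, 0.5, -50.1] spin -0.04
```

Call:
send_rows(plan=[{"dp": [2, 0, -25], "spin": 0, "fingers": 0.5}, {"dp": [2, 0, -18], "spin": 0, "fingers": 0.6}, {"dp": [0, 0, -6], "spin": 0, "fingers": 0.7}, {"dp": [-20, 0, 0], "spin": 0, "fingers": 0.73}])

```text
clock: 5.02
tcp_pos: [643.9, 91.1, 216.2]
tool_rot: [0.006, 0.997, 0.082, -0.004]
force: [-0.6, -0.3, -1.1]
width: 62.2
```

```bash
python3 -c "
from h import *
s=read_state(); im=snapshot('wrist')
rows(s,[510.5,68,205],9.4,4);print(tool(s)[:,2])
cv2.imwrite('pics/w5.png',cv2.convertScaleAbs(cv2.resize(im[:,:,::-1],(800,600),interpolation=cv2.INTER_CUBIC),alpha=1.5))"
```

```text
th 9.364419566601777 tcp [643.94  91.1  216.21] F [-0.58 -0.3  -1.1 ] w 62.187754627537906 t 5.0167
[-33.9, 0.3, 2.8] spin -0.01
[-33.9, 0.3, 2.8] spin -0.01
[-33.9, 0.3, 2.8] spin -0.01
[-33.9, 0.3, 2.8] spin -0.01
[-0.01 -0.01 -1.  ]
```

View pics/w5.png

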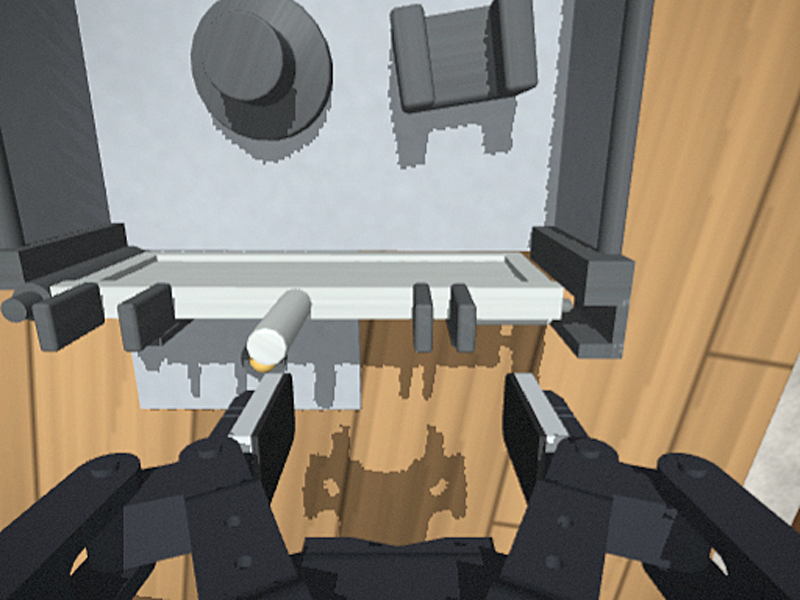

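```bash
python3 -c "
from h import *
s=read_state()
a=cv2.imread('pics/w5.png')[270:370,390:500];cv2.imwrite('pics/w5c.png',cv2.resize(a,None,fx=6,fy=5,interpolation=cv2.INTER_CUBIC))
"
```

```text
(no output)
```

View pics/w5c.png

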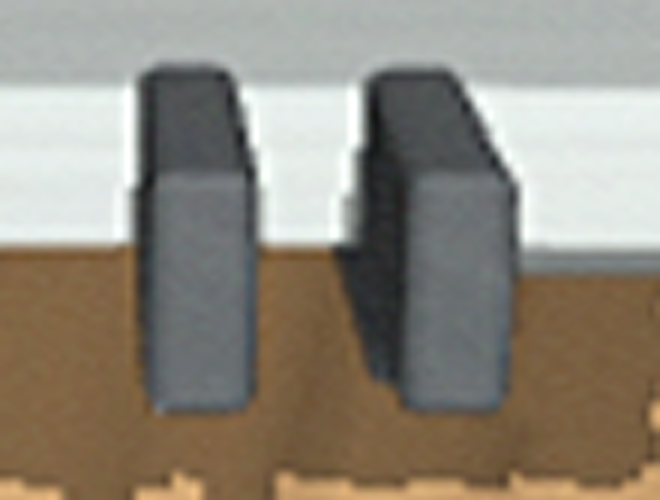

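Call:
send_rows(plan=[{"dp": [-30, 0, 1], "spin": 0, "fingers": 0.73}, {"dp": [-36, 0, 1], "spin": 0, "fingers": 0.73}, {"dp": [-30, 0, 1], "spin": 0, "fingers": 0.73}, {"dp": [-18, 0, 1], "spin": 0, "fingers": 0.73}, {"dp": [-5, 0, 1], "spin": 0, "fingers": 0.73}])

```text
clock: 5.48
tcp_pos: [514.3, 70.6, 205.9]
tool_rot: [0.005, 0.997, 0.082, -0.014]
force: [0.5, -0.5, 0.3]
width: 62.5
```

```bash
python3 -c "
from h import *
rows(read_state(),[510.5,68,175],9.4,1);print(tool(read_state())[:,2])"
```

```text
th 9.391457702885248 tcp [514.33  70.6  205.89] F [ 0.5  -0.51  0.34] w 62.54260687335357 t 5.4833
[-4.2, 1.9, 30.9] spin -0.01
[-0.03 -0.01 -1.  ]
```

Call:
send_rows(plan=[{"dp": [-1, 1, 8], "spin": 0, "fingers": 0.73}, {"dp": [-1, 0.5, 10], "spin": 0, "fingers": 0.73}, {"dp": [0, 0, 8], "spin": 0, "fingers": 0.73}, {"dp": [0, 0, 3], "spin": 0, "fingers": 0.73}, {"dp": [0, 0, 0], "spin": 0, "fingers": 0.73}])

```text
clock: 5.9
tcp_pos: [511.7, 68.5, 175.7]
tool_rot: [0.005, 0.997, 0.082, -0.012]
force: [0.4, 0.3, -1.0]
width: 62.7
```

```bash
python3 -c "
from h import *
s=read_state(); im=snapshot('wrist')
rows(s,[510.5,68,127],9.4,1);print(tool(s)[:,2])
for X in ([496.5,65.7,158],[531.9,71.5,158]): print(proj('wrist',[X],s)*1.5625)
cv2.imwrite('pics/w6.png',cv2.convertScaleAbs(cv2.resize(im[:,:,::-1],(800,600),interpolation=cv2.INTER_CUBIC),alpha=1.5))"
```

```text
th 9.381067925689143 tcp [511.67  68.49 175.65] F [ 0.43  0.29 -1.01] w 62.67603513826199 t 5.9
[-1.2, 0.3, 48.7] spin -0.02
[-0.02 -0.01 -1.  ]
[[355.65 367.65]]
[[460.65 368.87]]
```

View pics/w6.png

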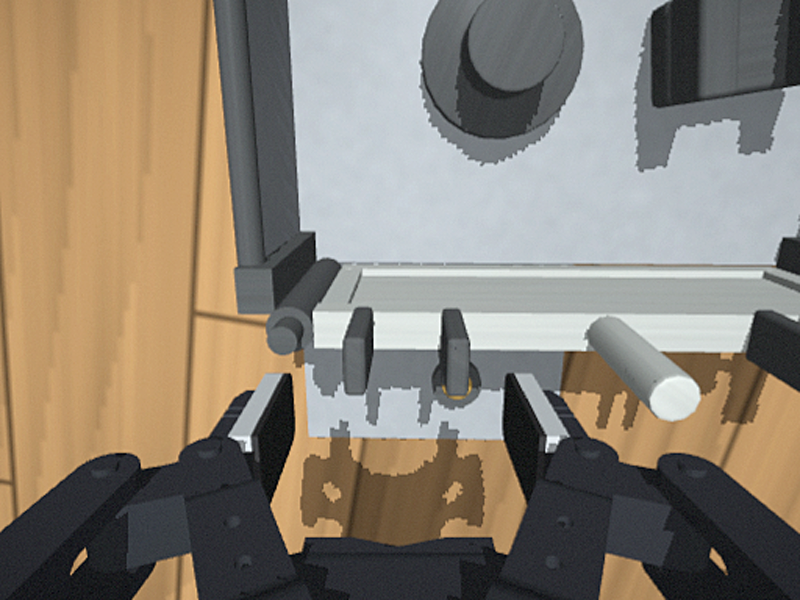

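Call:
send_rows(plan=[{"dp": [-0.5, 0, 10], "spin": 0, "fingers": 0.73}, {"dp": [0, 0, 12], "spin": 0, "fingers": 0.73}, {"dp": [0, 0, 10], "spin": 0, "fingers": 0.73}, {"dp": [0, 0, 6], "spin": 0, "fingers": 0.73}, {"dp": [0, 0, 2], "spin": 0, "fingers": 0.73}])

```text
clock: 6.37
tcp_pos: [511.9, 68.1, 132.0]
tool_rot: [0.005, 0.997, 0.082, -0.012]
force: [-0.6, 0.4, -0.6]
width: 62.3
```

```bash
python3 -c "
from h import *
rows(read_state(),[504.6,67,129],9.4,1);print(tool(read_state())[:,2])"
```

```text
th 9.39503006580958 tcp [511.86  68.08 132.03] F [-0.57  0.39 -0.6 ] w 62.262491342564886 t 6.3667
[-7.3, -0.1, 3.0] spin -0.0
[-0.02 -0.01 -1.  ]
```

Call:
send_rows(plan=[{"dp": [-2.5, 0, 2], "spin": 0, "fingers": 0.7}, {"dp": [-3, 0, 2], "spin": 0, "fingers": 0.65}, {"dp": [-2, 0, 1], "spin": 0, "fingers": 0.6}, {"dp": [0, 0, 0], "spin": 0, "fingers": 0.55}])

```text
clock: 6.7
tcp_pos: [508.3, 67.4, 128.1]
tool_rot: [0.005, 0.997, 0.082, -0.007]
force: [0.2, 0.3, -0.3]
width: 46.9
```

```bash
python3 -c "
from h import *
rows(read_state(),[504.6,67,129],9.4,1);print(tool(read_state())[:,2])"
```

```text
th 9.405246395335126 tcp [508.31  67.38 128.05] F [ 0.16  0.28 -0.31] w 46.87064882004567 t 6.7
[-3.7, -0.2, -0.9] spin 0.01
[-0.01 -0.01 -1.  ]
```

Call:
send_rows(plan=[{"dp": [-2, 0, 0], "spin": 0, "fingers": 0.45}, {"dp": [-1.5, 0, 0], "spin": 0, "fingers": 0.4}, {"dp": [-0.5, 0, 0], "spin": 0, "fingers": 0.3}, {"dp": [0, 0, 0], "spin": 0, "fingers": 0.2}, {"dp": [0, 0, 0], "spin": 0, "fingers": 0.2}])

```text
clock: 7.12
tcp_pos: [504.6, 66.7, 130.7]
tool_rot: [0.005, 0.997, 0.082, -0.005]
force: [1.0, 1.0, -2.7]
width: 24.6
```

Call:
send_rows(plan=[{"dp": [0, 0, 0], "spin": 0, "fingers": 0.2}, {"dp": [0, 0, 0], "spin": 0, "fingers": 0.1}, {"dp": [0, 0, 0], "spin": 0, "fingers": 0.1}])

```text
clock: 7.37
tcp_pos: [504.5, 66.7, 130.6]
tool_rot: [0.005, 0.997, 0.082, -0.005]
force: [0.6, 0.2, -0.2]
width: 24.3
```

```bash
python3 -c "
from h import *
s=read_state(); im=snapshot('wrist')
rows(s,[504.6,67,127],9.4,1);print(tool(s)[:,2])
cv2.imwrite('pics/w7.png',cv2.convertScaleAbs(cv2.resize(im[:,:,::-1],(800,600),interpolation=cv2.INTER_CUBIC),alpha=1.5))"
```

```text
th 9.398646886054943 tcp [504.54  66.72 130.65] F [ 0.61  0.16 -0.17] w 24.348465003852098 t 7.3667
[0.1, -0.3, 3.6] spin -0.0
[-0.01 -0.01 -1.  ]
```

View pics/w7.png

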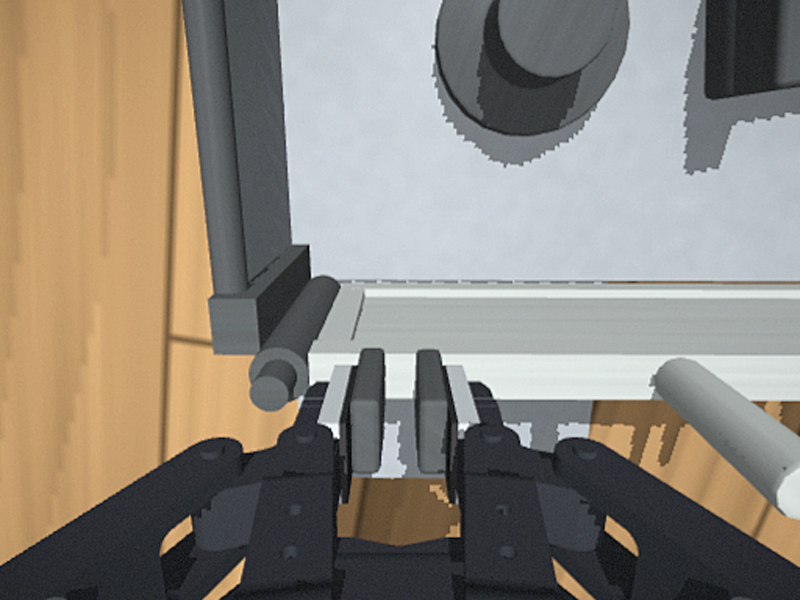

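Call:
send_rows(plan=[{"dp": [0, 0, 0], "spin": 0, "fingers": 0.5}, {"dp": [0, 0, 0], "spin": 0, "fingers": 0.5}, {"dp": [0, 0, 0], "spin": 0, "fingers": 0.5}, {"dp": [0.5, 0, -10], "spin": 0, "fingers": 0.5}, {"dp": [1, 0, -25], "spin": 0, "fingers": 0.5}])

```text
clock: 7.83
tcp_pos: [499.0, 66.7, 159.6]
tool_rot: [0.005, 0.997, 0.082, -0.015]
force: [0.4, 0.6, -0.1]
width: 42.6
```

Call:
send_rows(plan=[{"dp": [1, 0, -25], "spin": 0, "fingers": 0.6}, {"dp": [1, 0, -20], "spin": -3, "fingers": 0.7}, {"dp": [0, 0, -10], "spin": -6, "fingers": 0.7}, {"dp": [0, 0, -5], "spin": -6, "fingers": 0.7}, {"dp": [0, 0, 0], "spin": -6, "fingers": 0.7}])

```text
clock: 8.25
tcp_pos: [503.2, 67.6, 230.5]
tool_rot: [0.003, 0.963, 0.269, -0.013]
force: [0.6, -1.1, -0.6]
width: 59.9
```

```bash
python3 -c "
from h import *
s=read_state(); im=snapshot('wrist')
rows(s,[593.4,81.7,215],99.4,12)
cv2.imwrite('pics/w8.png',cv2.convertScaleAbs(cv2.resize(im[:,:,::-1],(800,600),interpolation=cv2.INTER_CUBIC),alpha=1.5))"
```

```text
th 31.241997332151158 tcp [503.16  67.59 230.49] F [ 0.56 -1.13 -0.64] w 59.86764327221117 t 8.25
[7.0, 2.9, 1.3] spin -5.68
[6.7, 3.6, 1.3] spin -5.68
[6.3, 4.2, 1.3] spin -5.68
[5.9, 4.8, 1.3] spin -5.68
[5.4, 5.4, 1.3] spin -5.68
```

View pics/w8.png

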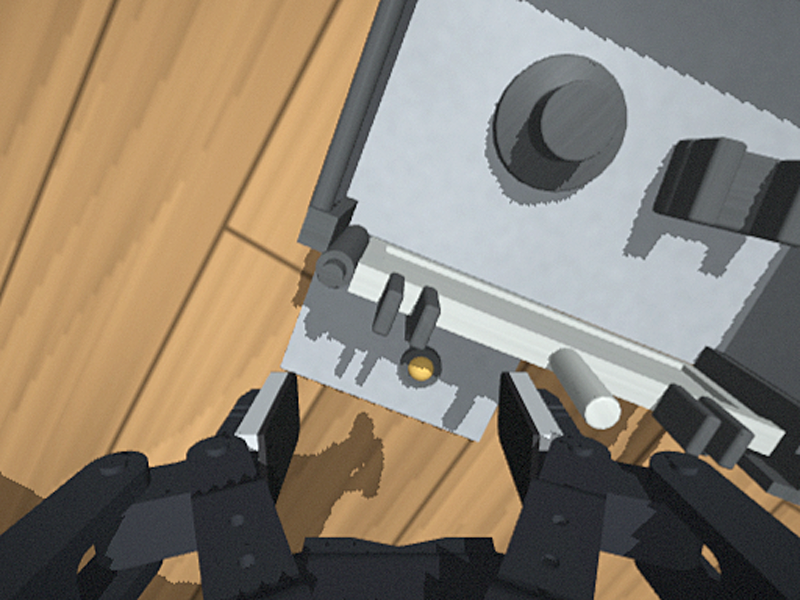

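Call:
send_rows(plan=[{"dp": [7, 2.9, 1], "spin": -5.7, "fingers": 0.9}, {"dp": [6.7, 3.6, 1], "spin": -5.7, "fingers": 0.9}, {"dp": [6.3, 4.2, 1], "spin": -5.7, "fingers": 0.9}, {"dp": [5.9, 4.8, 1], "spin": -5.7, "fingers": 0.9}, {"dp": [5.4, 5.4, 1], "spin": -5.7, "fingers": 0.9}])

```text
clock: 8.72
tcp_pos: [540.0, 73.6, 228.1]
tool_rot: [-0.0, 0.864, 0.504, -0.014]
force: [-0.1, 0.1, 0.7]
width: 76.9
```

```bash
python3 -c "
from h import *
s=read_state()
rows(s,[593.4,81.7,215],99.4,7)"
```

```text
th 60.54583894620245 tcp [539.98  73.55 228.11] F [-0.08  0.1   0.66] w 76.9257954825828 t 8.7167
[4.8, 6.1, 1.9] spin -5.55
[4.2, 6.5, 1.9] spin -5.55
[3.5, 6.9, 1.9] spin -5.55
[2.8, 7.2, 1.9] spin -5.55
[2.1, 7.4, 1.9] spin -5.55
```

Call:
send_rows(plan=[{"dp": [4.8, 6.1, 2], "spin": -5.6, "fingers": 0.9}, {"dp": [4.2, 6.5, 2], "spin": -5.6, "fingers": 0.9}, {"dp": [3.5, 6.9, 2], "spin": -5.6, "fingers": 0.9}, {"dp": [2.8, 7.2, 2], "spin": -5.6, "fingers": 0.9}, {"dp": [2.1, 7.4, 2], "spin": -5.6, "fingers": 0.9}])

```text
clock: 9.13
tcp_pos: [578.0, 79.5, 217.7]
tool_rot: [-0.005, 0.711, 0.703, -0.015]
force: [-0.6, -1.1, 0.3]
width: 77.2
```

```bash
python3 -c "
from h import *
s=read_state()
rows(s,[593.4,81.7,205],99.4,3)"
```

```text
th 89.29089408077652 tcp [578.    79.54 217.74] F [-0.59 -1.06  0.32] w 77.21844562301092 t 9.1333
[0.8, 5.1, 4.2] spin -3.37
[0.5, 5.2, 4.2] spin -3.37
[0.2, 5.2, 4.2] spin -3.37
```

Call:
send_rows(plan=[{"dp": [0.8, 5, 4], "spin": -4, "fingers": 0.9}, {"dp": [0.5, 4.5, 4], "spin": -3.5, "fingers": 0.9}, {"dp": [0.2, 3, 3], "spin": -2, "fingers": 0.9}, {"dp": [0, 0, 0], "spin": 0, "fingers": 0.9}])

```text
clock: 9.47
tcp_pos: [590.4, 81.4, 205.1]
tool_rot: [-0.007, 0.65, 0.76, -0.016]
force: [-0.7, 0.1, 0.4]
width: 76.8
```

```bash
python3 -c "
from h import *
s=read_state(); im=snapshot('wrist')
rows(s,[593.4,81.7,135],99.4,1);print(tool(s)[:,2])
print(proj('wrist',[[593.4,81.7,178],s['tcp_pos']],s)*1.5625)
cv2.imwrite('pics/w9.png',cv2.convertScaleAbs(cv2.resize(im[:,:,::-1],(800,600),interpolation=cv2.INTER_CUBIC),alpha=1.5))"
```

```text
th 98.91393485341763 tcp [590.43  81.43 205.08] F [-0.73  0.07  0.43] w 76.76212088992853 t 9.4667
[-0.2, 3.0, 70.1] spin -0.49
[-0.03 -0.02 -1.  ]
[[398.99 369.07]
 [398.86 393.35]]
```

View pics/w9.png

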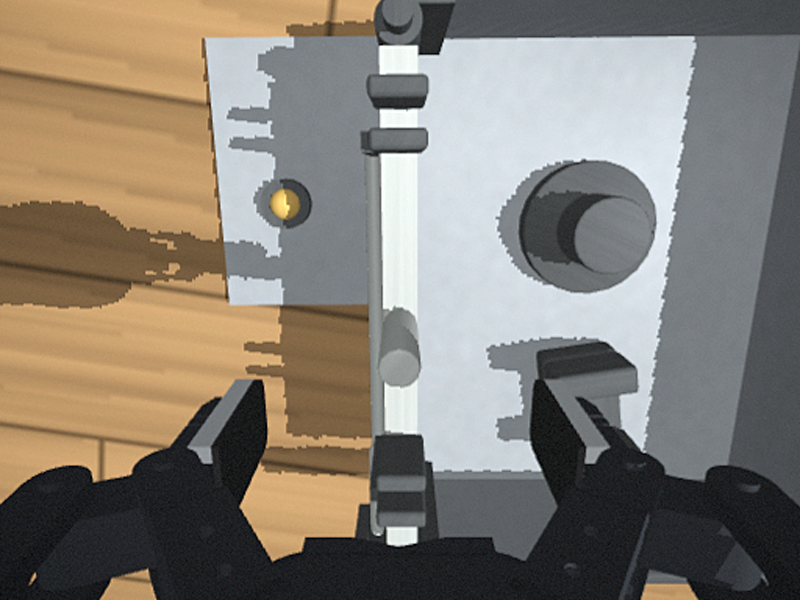

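Call:
send_rows(plan=[{"dp": [0, 1.5, 14], "spin": 0, "fingers": 0.9}, {"dp": [0, 1, 18], "spin": 0, "fingers": 0.9}, {"dp": [0, 0.5, 18], "spin": 0, "fingers": 0.8}, {"dp": [0, 0, 12], "spin": 0, "fingers": 0.7}, {"dp": [0, 0, 4], "spin": 0, "fingers": 0.6}])

```text
clock: 9.93
tcp_pos: [591.9, 80.7, 141.8]
tool_rot: [-0.005, 0.655, 0.756, -0.015]
force: [-0.4, -0.1, -0.0]
width: 51.7
```

```bash
python3 -c "
from h import *
s=read_state()
rows(s,[593.4,81.7,133],99.4,1);print(tool(s)[:,2])"
```

```text
th 98.22275394788733 tcp [591.93  80.68 141.84] F [-0.37 -0.08 -0.01] w 51.653188965538845 t 9.9333
[0.8, 1.6, 8.8] spin -1.18
[-0.03 -0.02 -1.  ]
```

Call:
send_rows(plan=[{"dp": [0.8, 1, 4], "spin": -0.5, "fingers": 0.4}, {"dp": [0, 0.5, 3], "spin": -0.5, "fingers": 0.3}, {"dp": [0, 0, 0], "spin": 0, "fingers": 0.1}, {"dp": [0, 0, 0], "spin": 0, "fingers": 0}, {"dp": [0, 0, 0], "spin": 0, "fingers": 0}], newtons=60)

```text
clock: 10.35
tcp_pos: [592.1, 81.6, 134.3]
tool_rot: [-0.006, 0.648, 0.761, -0.015]
force: [-0.0, -1.2, -3.6]
width: 14.6
```

Call:
send_rows(plan=[{"dp": [0, 0, 0], "spin": 0, "fingers": 0}, {"dp": [0, 0, 0], "spin": 0, "fingers": 0}])

```text
clock: 10.52
tcp_pos: [592.1, 81.6, 134.3]
tool_rot: [-0.007, 0.648, 0.761, -0.015]
force: [-0.8, -1.8, -2.6]
width: 14.9
```

```bash
python3 -c "
from h import *
s=read_state(); im=snapshot('wrist')
rows(s,[593.4,81.7,135],99.4,1);print(tool(s)[:,2],s['joint_pos'])
cv2.imwrite('pics/w10.png',cv2.convertScaleAbs(cv2.resize(im[:,:,::-1],(800,600),interpolation=cv2.INTER_CUBIC),alpha=1.5))"
```

```text
th 99.16439543178527 tcp [592.11  81.64 134.26] F [-0.8  -1.82 -2.6 ] w 14.865147238177485 t 10.5167
[-0.1, 1.3, -0.7] spin -0.24
[-0.03 -0.01 -1.  ] [ 0.03  0.27  0.16  1.49 -0.01 -0.13]
```

View pics/w10.png

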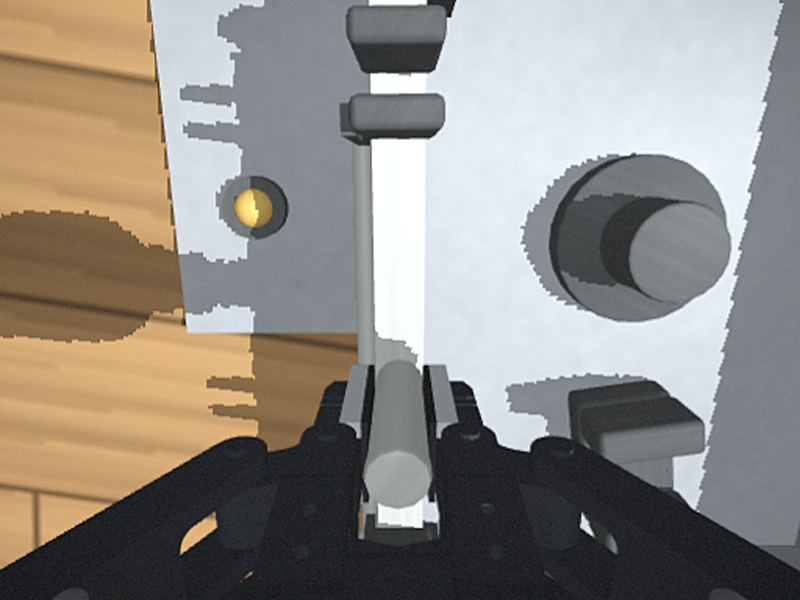

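```bash
cat >> h.py <<'E'
def gate(st):
    H=np.array([465.1,60.5]);v=st["tcp_pos"][:2]-H;a=9.37-np.degrees(np.arctan2(v[1],v[0]))
    M=tool(st);th=np.degrees(np.arctan2(M[1,0],M[0,0]))
    print("gate deg",a,"r",np.hypot(*v),"yaw lag (spin needed)",th-(99.3-a),"z",st["tcp_pos"][2],"F",st["force"],"T",st["ft_torque"],"w",st["width"],"t",st["clock"])
E
python3 -c "
from h import *
gate(read_state())"
```

```text
gate deg -0.06754861675303836 r 128.76786360116583 yaw lag (spin needed) -0.2043289945152793 z 134.2665462232423 F [ 0.92 -0.93 -2.62] T [ 0.23 -0.02  0.04] w 14.556086613332454 t 10.5667
```

Call:
send_rows(plan=[{"dp": [-2.5, 0, 0], "spin": 1, "fingers": 0}, {"dp": [-4.5, -0.1, 0], "spin": 2, "fingers": 0}, {"dp": [-6.8, -0.2, 0], "spin": 3, "fingers": 0}, {"dp": [-6.8, -0.2, 0], "spin": 3, "fingers": 0}], newtons=60)

```text
clock: 10.9
tcp_pos: [593.8, 63.4, 134.3]
tool_rot: [-0.007, 0.707, 0.707, -0.014]
force: [0.5, -0.9, -2.7]
width: 14.4
```

```bash
python3 -c "
from h import *
gate(read_state())"
```

```text
gate deg 8.088090855462926 r 128.7765186081596 yaw lag (spin needed) -1.2468762845446548 z 134.2836572493272 F [ 0.45 -0.9  -2.68] T [0.42 0.   0.28] w 14.404512211322505 t 10.9
```

Gate is moving freely. Continue along the arc.

Call:
send_rows(plan=[{"dp": [-6.8, -0.2, 0], "spin": 2.8, "fingers": 0}, {"dp": [-6.8, -0.2, 0], "spin": 2.8, "fingers": 0}, {"dp": [-6.8, -0.2, 0], "spin": 2.8, "fingers": 0}, {"dp": [-6.8, -0.2, 0], "spin": 2.8, "fingers": 0}, {"dp": [-6.8, -0.2, 0], "spin": 2.8, "fingers": 0}])

```text
clock: 11.32
tcp_pos: [590.4, 30.6, 134.3]
tool_rot: [-0.007, 0.792, 0.611, -0.012]
force: [0.7, 0.2, -3.4]
width: 14.2
```

```bash
python3 -c "
from h import *
gate(read_state())"
```

```text
gate deg 22.782124690125976 r 128.7741072517546 yaw lag (spin needed) -1.2164768113918711 z 134.26206002095304 F [ 0.75  0.21 -3.38] T [ 0.64 -0.03  0.27] w 14.199692961962027 t 11.3167
```

Call:
send_rows(plan=[{"dp": [-6.8, -0.2, 0], "spin": 2.8, "fingers": 0}, {"dp": [-6.8, -0.2, 0], "spin": 2.8, "fingers": 0}, {"dp": [-6.8, -0.2, 0], "spin": 2.8, "fingers": 0}, {"dp": [-6.8, -0.2, 0], "spin": 2.8, "fingers": 0}, {"dp": [-6.8, -0.2, 0], "spin": 2.8, "fingers": 0}])

```text
clock: 11.73
tcp_pos: [579.1, 0.6, 134.3]
tool_rot: [-0.008, 0.863, 0.505, -0.009]
force: [7.2, 10.2, -5.8]
width: 14.6
```

```bash
python3 -c "
from h import *
gate(read_state())"
```

```text
gate deg 37.08276195638341 r 128.72064072284329 yaw lag (spin needed) -1.586006207295469 z 134.29310392079134 F [ 7.2  10.21 -5.78] T [ 2.48 -1.26  0.33] w 14.578029236525298 t 11.7333
```

Call:
send_rows(plan=[{"dp": [-7.5, -0.2, 0], "spin": 2.6, "fingers": 0}, {"dp": [-7.5, -0.2, 0], "spin": 2.6, "fingers": 0}, {"dp": [-7.5, -0.2, 0], "spin": 2.8, "fingers": 0}, {"dp": [-7.5, -0.2, 0], "spin": 2.8, "fingers": 0}, {"dp": [-7, -0.2, 0], "spin": 2.8, "fingers": 0}])

```text
clock: 12.15
tcp_pos: [561.1, -25.1, 134.2]
tool_rot: [-0.01, 0.918, 0.397, -0.004]
force: [1.7, 0.1, -2.4]
width: 14.7
```

```bash
python3 -c "
from h import *
gate(read_state())"
```

```text
gate deg 51.06998993861506 r 128.62624721401076 yaw lag (spin needed) -1.4819612654720444 z 134.23566391188467 F [ 1.69  0.05 -2.37] T [0.2  0.19 0.22] w 14.73158627121651 t 12.15
```

Past the detent. Continue to about 93°.

Call:
send_rows(plan=[{"dp": [-6.8, -0.2, 0], "spin": 2.9, "fingers": 0}, {"dp": [-6.8, -0.2, 0], "spin": 2.9, "fingers": 0}, {"dp": [-6.8, -0.2, 0], "spin": 2.9, "fingers": 0}, {"dp": [-6.8, -0.2, 0], "spin": 2.9, "fingers": 0}, {"dp": [-6.8, -0.2, 0], "spin": 2.9, "fingers": 0}])

```text
clock: 12.57
tcp_pos: [535.2, -47.3, 134.2]
tool_rot: [-0.009, 0.962, 0.272, -0.003]
force: [2.1, -0.2, -3.3]
width: 14.3
```

Call:
send_rows(plan=[{"dp": [-6.8, -0.2, 0], "spin": 2.8, "fingers": 0}, {"dp": [-6.8, -0.2, 0], "spin": 2.8, "fingers": 0}, {"dp": [-6.8, -0.2, 0], "spin": 2.8, "fingers": 0}, {"dp": [-6.8, -0.2, 0], "spin": 2.8, "fingers": 0}])

```text
clock: 12.9
tcp_pos: [511.5, -59.3, 134.2]
tool_rot: [-0.009, 0.985, 0.172, -0.002]
force: [2.1, 0.4, -3.3]
width: 14.7
```

```bash
python3 -c "
from h import *
gate(read_state())"
```

```text
gate deg 78.1825770501211 r 128.45723247638637 yaw lag (spin needed) -1.3491607301265098 z 134.23556194543036 F [ 2.13  0.44 -3.35] T [ 0.41 -0.13  0.22] w 14.669215071884283 t 12.9
```

Call:
send_rows(plan=[{"dp": [-6.8, -0.2, 0], "spin": 2.8, "fingers": 0}, {"dp": [-6.8, -0.2, 0], "spin": 2.8, "fingers": 0}, {"dp": [-6.8, -0.2, 0], "spin": 2.8, "fingers": 0}, {"dp": [-6, -0.1, 0], "spin": 2.5, "fingers": 0}, {"dp": [-4, -0.1, 0], "spin": 1.5, "fingers": 0}])

```text
clock: 13.32
tcp_pos: [482.6, -66.7, 134.2]
tool_rot: [-0.009, 0.998, 0.058, -0.0]
force: [2.7, 0.0, -4.2]
width: 14.9
```

```bash
python3 -c "
from h import *
gate(read_state())"
```

```text
gate deg 91.5378797083258 r 128.3683239323686 yaw lag (spin needed) -1.1361538340450572 z 134.19597431863923 F [ 2.68  0.02 -4.16] T [ 0.28 -0.07  0.18] w 14.855461903212468 t 13.3167
```

Call:
send_rows(plan=[{"dp": [-5, -0.1, 0], "spin": 1.5, "fingers": 0}, {"dp": [-2, 0, 0], "spin": 0.5, "fingers": 0}, {"dp": [-1, 0, 0], "spin": 0, "fingers": 0}])

```text
clock: 13.57
tcp_pos: [475.2, -67.4, 134.2]
tool_rot: [-0.009, 0.999, 0.038, 0.001]
force: [4.0, 0.3, -4.0]
width: 14.8
```

```bash
python3 -c "
from h import *
gate(read_state())
for n in ('wrist','scene','side'):
    s=read_state();im=snapshot(n)[:,:,::-1]; cv2.imwrite(f'pics/{n}11.png',im)
    gate(read_state())
z=np.hstack([cv2.resize(cv2.imread('pics/scene11.png')[150:300,250:410],(400,375)),cv2.resize(cv2.imread('pics/side11.png')[110:260,150:310],(400,375))])
cv2.imwrite('pics/z11.png',cv2.convertScaleAbs(z,alpha=1.4))
"
```

```text
gate deg 94.84725789161207 r 128.31621922856374 yaw lag (spin needed) -0.11822753982190548 z 134.19518932353873 F [ 4.01  0.28 -3.99] T [ 0.39 -0.29 -0.19] w 14.79193978386972 t 13.5667
gate deg 94.90773873672588 r 128.328569836013 yaw lag (spin needed) -0.04222892517352328 z 134.20602127932437 F [ 3.19 -0.21 -4.29] T [ 0.37 -0.31 -0.11] w 14.811644277510489 t 13.6167
gate deg 94.85786744239347 r 128.30888360879104 yaw lag (spin needed) -0.0648065043840731 z 134.21755371831748 F [ 3.48 -0.11 -3.83] T [ 0.42 -0.24 -0.02] w 14.612911436763959 t 13.6667
gate deg 94.83344343575345 r 128.32022266133322 yaw lag (spin needed) -0.07543605468468417 z 134.20012796191614 F [ 2.26 -0.21 -5.6 ] T [ 0.36 -0.31 -0.06] w 14.37086869703738 t 13.7167
```

View pics/z11.png

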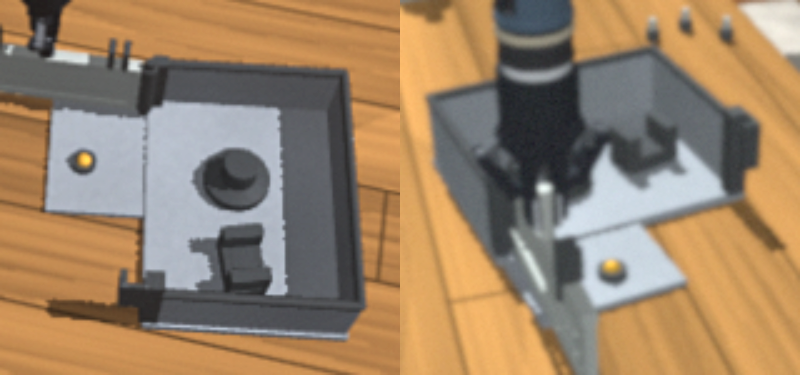

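View pics/wrist11.png

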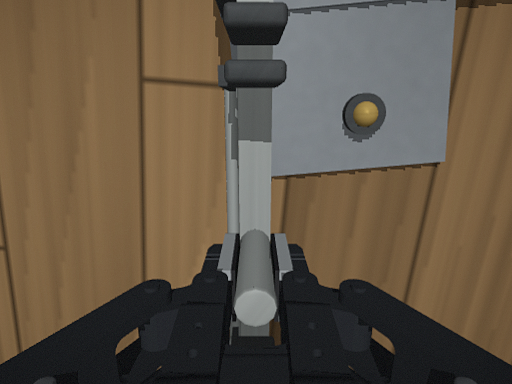

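```bash
python3 -c "
from h import *
gate(read_state());print(np.abs(read_state()['joint_vel']).max())
bot.sign_off()"
```

```text
gate deg 94.83344343575345 r 128.32022266133322 yaw lag (spin needed) -0.07543605468468417 z 134.20012796191614 F [ 2.26 -0.21 -5.6 ] T [ 0.36 -0.31 -0.06] w 14.37086869703738 t 13.7167
0.005565093406367581
the job is handed in; nothing more can be done
```

The gate stands open at about 95°, and the fingers still hold the pull post at 60 N against the hinge spring. I squeezed the free-end catch fully, then the hinge-side catch, gripped the post and swung the gate through its detent. I handed the job in at 13.7 s.

**Last checks:**
- **Gate:** it was steady at 94.8–94.9° over three readings, with the arm at rest and about 6 N at the wrist. The angle comes from the finger position relative to the hinge I measured.
- **Catches:** both showed tabs squeezed together in the wrist pictures.
- **Peak force:** the highest I read was about 14 N, inside the detent. I only read force at the end of each move call.
- **Parts:** the hub and yoke look undisturbed in the last scene picture.
- **Hammer and sleeve:** I did not compare their positions before and after, but the arm was never near them.

**Disagreements:** the finger width read 24 mm on the squeezed catches where 26 mm is nominal, and under 15 mm on the 16 mm post. I took this as an offset in the width reading, because the tab spacing I estimated on the free-end catch, about 18 mm centre to centre, matched a full squeeze.

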